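# Set the spice grinder to its finest and pulse it with the lid

## Task

Get the spice grinder pulsing on its finest setting: first wind the handwheel clockwise by its crank knob until the pointer is right up against its stop block. Then set the clear lid fully down into the grinder's collar with its two lugs in the two notches, and twist it clockwise half-way to the lock, so that the grip bar points at the single raised mark; never let it go on into the lock. The lid springs back when let go, so finish while still gripping it and holding it still at that half-way point, with the pointer still at its stop and the mug and the two spice jars left where they are.

Things in the scene. Friction and masses are not known exactly. Their poses are not given: they have to be found in the camera images.
- grinder: Fixed black motor body, oblong, 278 mm long (its y), 144 mm wide (its x), with round ends and a flat deck 78 mm above the worktop; origin at the centre of its underside, z up, x away from the robot at yaw 0. On its +y end stands the steel bayonet collar, on its -y end the handwheel; the pointer slot lies on the deck in front (-x) of the wheel.
- collar_seat (a point): Point on the collar's axis at deck level, where the foot of the lid rests when fully down; axes as the grinder's. Steel collar: outer diameter 104 mm, 17 mm high, round mouth of diameter 80 mm. Its top flange, 4 mm thick with its underside 13 mm above the deck, overhangs the lid's lugs once the lid has been turned clockwise (from above).
- notch (a point): Middle of the notch in the collar's flange on the grinder's +y side, at the top of the collar, 43 mm from its axis; a second one lies opposite, towards -y. Each is 18 mm wide round the rim and reaches out to radius 46 mm; the lid's lugs go down through them, so the bar then lies along the grinder's y.
- half_mark (a point): Single raised rib on top of the collar, 40 degrees clockwise (seen from above) from the +y notch, 46 mm from the axis: half-way, the pulse position. Another lies opposite. The pairs of ribs about 80 degrees clockwise from the notches mark the lock.
- switch_ring (a joint): Sprung ring in the collar that the lugs push round, rad clockwise from above: 0 at rest, 0.61 at half-way, 1.32 fully locked. Lid angle from the notches = ring + 0.09 (free play before it meets the ring). The spring pushes back with 0.10 N m at 0, 0.17 N m at half-way, and returns a released lid. From about 0.85 the lugs meet two sprung ball catches, behind which the lid clicks locked.
- wheel_axis (a point): Point on the upright axis of the handwheel, level with the top of its rim, 106 mm above the worktop. Rim of outer diameter 81 mm, three spokes.
- crank_grip (a point): Middle of the upright crank knob on the handwheel, 30 mm from the wheel's axis: a black knob of diameter 16 mm, 32 mm tall (from 106 to 138 mm above the worktop) that spins freely on its pin, so that it can be pinched and led round in a circle without turning the fingers. Turns with the wheel; x points radially outward from the axis.
- wheel (a joint): Handwheel angle in rad, growing clockwise from above; 7.5 is the end, where the pointer is against its stop. Starts 4.4 to 6.9 rad short of it; friction about 0.03 N m; it stays where it is left.
- pointer (a joint): Travel in m of the steel pointer along its slot on the deck, towards +y of the grinder, 4 mm per rad of the wheel; 0.030 when it touches the stop block.
- lid_grip (a point): Centre of the black grip bar on top of the loose lid, on the lid's axis, 78 mm above its foot: the bar is 14 mm thick (lid x), 60 mm long (lid y) and 30 mm tall, from 63 to 93 mm above the foot. The lid is a clear dome, diameter 76 mm, flat top 63 mm above its foot, about 0.14 kg, standing upright on the worktop left or right of the grinder.
- lid_foot (a point): Centre of the underside of the lid's skirt, on its axis; axes as the lid's. The foot is chamfered. Two black lugs at lid +y and -y (in line with the bar), 10 mm wide, reaching to radius 44 mm, from 5 to 10 mm above the foot; they are alike, so the lid also fits half a turn round.
- white_mug: White mug, 83 x 116 x 94 mm, standing on the other side of the grinder from the lid; origin at the centre of its underside. To be left alone.
- spice_a: Spice jar with a red cap, diameter 45 mm, 106 mm tall, standing behind the grinder's right end; origin at the centre of its underside. To be left alone.
- spice_b: Second spice jar with a red cap, diameter 45 mm, 106 mm tall, to the right of the first; origin at the centre of its underside. To be left alone.

How it is judged:
By the outcome, as a careful person would: the job done as asked, in the order asked, and still so for the second after the job is handed in, while the arm keeps its last pose, push and grip.
It also fails if it takes over 58 s, if anything falls off the work surface, if the arm or the gripper's body presses on something with over 40 N, if the wrist force passes 120 N, or if a joint passes its speed limit or range.

## Robot

A 6-joint arm with a two-finger parallel gripper is mounted at the origin on a cart in front of the work surface, level with it; the furniture and walls round the work are solid. World frame = base frame: x ahead of the robot, y to its left, z up, the work surface at z = 0. Lengths are in m, angles in degrees, forces in N, time in s.
With the tool pointing down it reaches from about 0.35 to 0.975 m from the base axis. Payload 17.4 kg.
Tool frame: the origin (TCP) lies at the very end of the fingers, on their centre line; the grasp point (between the pads) lies 19 mm behind it; z points along the fingers, y is the direction in which the jaws open and shut (so a half turn about z gives the same grasp; the last joint's range is limited). The gripper opens to 85 mm and grips with 20 to 120 N. Pads are 22 mm wide; open, the fingers measure 114 mm over their backs; the gripper's body (76 mm by 85 mm) begins 54 mm behind the grasp point. The pads swing forward as they close: fully open they stand 13 mm farther back than shut.
Start: joints at [74.897, 6.646, 82.598, -0, 90.757, -2.166], TCP at [0.151, 0.658, 0.231] pointing down, gripper open.
Joint ranges: [-162.19, 162.19], [-47.58, 125.68], [4.15, 143.07], [-65.23, 245.23], [0.69, 171.88], [-170.13, 170.13]. Speed limits (degrees/s): [108.29, 108.29, 127.2, 180, 180, 180].

## Interface

Orientations are given as a 3x3 rotation matrix whose columns are the frame's x, y, z axes.
In Python, from station import env, optics gives the robot as it stands.
- The arm moves only by the tool arm_command, never from a script. Its argument "motion" is one flat list of numbers, 4 for each row, row after row: the shift along the tool's x, y, z in mm, then the turn about the tool's z in rad. In form: [dx, dy, dz, twist, dx, dy, dz, twist, ...]. A call has 1 to 5 rows; each row shifts and turns the commanded pose from where the row before left it, along the tool's axes as they then stand; what a row does not reach is not made up. A row lasts 1/8 s, in which the tool goes at most 62.5 mm and 10.7 degrees, less where a joint would pass 70% of its speed; a pose out of reach is approached as far as the arm can. A call is refused whole if a number of a shift passes 62.5 or a number of a turn 0.188, either way. A call with a gripper value outside its range is refused whole. "grip" is the finger opening in mm, from 0 to 85.4, set as the call begins (left out, the last holds). The fingers move at their own pace and stop on an object; "force" is the grip in N (left out, the last holds). Time passes only in rows, so rows that do not move let the fingers close. It gives the time, the measured TCP pose, the force and the opening at its end, in the units of the state.
- env.sense(): the state, without advancing time (a new reading comes with each control period).
- optics.grab_frame(name): name is "side" or "top" or "wrist"; returns the picture (420x560x3 uint8, blue, green, red); there is no depth.
- optics.camera_info(name): a dict with "fx", "fy", "cx", "cy" (pixels), "R" (3x3) and "t" (3): a world point X has camera coordinates R X + t. Camera axes: x right, y down, z forward; pixel columns grow to the right and rows downward; lengths in m; the calibration is good to about 2 mm. A picture is of the moment at which its call begins: read the wrist's pose just before it. camera_info takes no time and is no camera call; for the wrist camera it gives the pose at the moment of the call.
- env.sign_off(): hands the job in, once; it reports no verdict.
Trained networks look in the newest picture that a camera, given by its name, has taken for a name from the list of things; names that differ only in an ending like _2 or _b are one class to them, and where a whole thing is asked for, a point or a joint stands for the part that bears it (a point fixed in the world has none). Each returns a list of dicts, best first, with "p" (0 to 1); they miss things now and then, are a little off and sometimes report something else, mostly with a low value. They report only what shows in the picture. A call takes as long as a camera call.
- optics.outline_of(query, camera): "pixels" (420x560 bool, what is visible of it) and "box" ([centre column, centre row, width, height] in pixels, round what is visible of it).
The state is a dict: "time": time; "qpos": joint angles; "joint_vel": joint speeds; "effort": joint torques, N m; "position": TCP position; "tool_rot": TCP orientation; "wrist_force": force on the tool from outside, world axes, zero at the start; "torque": the same for the moment, N m; "gripper_width": finger opening in m.
Only numpy, scipy, OpenCV 4.12 (cv2) and the standard library are available. Lean on these libraries where they do the work, as an engineer would, in place of code of your own. Each camera call takes 0.05 s, during which the arm holds its last target. There are 200 camera calls.

## Working session

There is one attempt and no reset: what is moved stays moved. The work goes in short steps, Python scripts to look and compute and a tool call to move; the robot and the scene stay as the last step left them, time stands still between calls to the robot, and variables do not carry over. Pictures are saved under pics/ and viewed, about 8 in all and at most 12, crops included, and the job is handed in when it is done.

Besides the shell and the picture viewer there is one more tool, called after ">>>" as name(argument=value, ...) on one line, values as JSON. arm_command: Moves the arm, as the interface text tells. Its arguments: {"type":"object","properties":{"motion":{"type":"array","items":{"type":"number"}},"grip":{"type":"number"},"force":{"type":"number"}},"required":["motion"]}

```bash
mkdir -p pics; ls
cat > h.py <<'E'
import sys; sys.path.insert(0,'.')
import numpy as np, cv2
from station import env, optics
def ray(name,px,z):
    c=optics.camera_info(name); R=np.array(c['R']); t=np.array(c['t'])
    d=R.T@np.array([(px[0]-c['cx'])/c['fx'],(px[1]-c['cy'])/c['fy'],1]); o=-R.T@t
    return o+d*(z-o[2])/d[2]
def proj(name,X):
    c=optics.camera_info(name); p=np.array(c['R'])@np.array(X)+np.array(c['t'])
    return np.array([c['fx']*p[0]/p[2]+c['cx'],c['fy']*p[1]/p[2]+c['cy']])
def st():
    s=env.sense(); print('t',round(s['time'],2),'pos',np.round(s['position'],4),'w',s['gripper_width'],'F',np.round(s['wrist_force'],1),'T',np.round(s['torque'],2)); print(np.round(s['tool_rot'],3).tolist(),np.round(s['qpos'],1)); return s
E
cat > a.py <<'E'
from h import *
st()
for n in ('top','side'):
    f=optics.grab_frame(n); cv2.imwrite(f'pics/{n}0.png',f)
    c=optics.camera_info(n); print(n,c['fx'],np.round(-np.array(c['R']).T@np.array(c['t']),3),np.round(c['R'],2).tolist())
    for q in ('grinder','lid_grip','crank_grip','wheel_axis','collar_seat','pointer','white_mug','spice_a','lid_foot'):
        for r in optics.outline_of(q,n)[:2]:
            print(q,round(r['p'],2),np.round(r['box'],1))
print(env.sense()['time'])
E
python3 a.py
```

```text
pics
t 0.0 pos [0.1511 0.6577 0.2305] w 0.08564038843649986 F [-0.2  0.3  0.3] T [-0.01  0.02  0.02]
[[-0.975, 0.224, -0.0], [0.224, 0.975, -0.001], [0.0, -0.001, -1.0]] [74.9  6.7 82.6 -0.  90.8 -2.2]
top 403.9534862298794 [0.353 0.01  1.028] [[-0.01, -1.0, -0.02], [-0.98, 0.01, -0.19], [0.19, 0.01, -0.98]]
grinder 0.88 [307.6 233.4 114.4  67.9]
lid_grip 0.79 [140.2 245.8  41.4  32.8]
crank_grip 0.58 [335.9 224.7  38.7  35.6]
wheel_axis 0.93 [307.1 234.9 111.4  65.5]
collar_seat 0.64 [303.9 234.4 115.   72.9]
collar_seat 0.49 [334.7 226.6  42.8  37.1]
white_mug 0.19 [307.1 233.4 112.2  70.7]
spice_a 0.61 [396.4 159.1  32.   26.7]
lid_foot 0.67 [142.2 247.4  43.6  31.9]
side 422.7465711272777 [ 0.593 -1.052  0.787] [[1.0, 0.05, 0.01], [0.04, -0.53, -0.84], [-0.04, 0.84, -0.54]]
grinder 0.83 [258.2 239.   53.2  77.8]
lid_grip 0.16 [260.5 236.9  28.6  18.4]
crank_grip 0.63 [260.9 236.1  31.5  16.9]
crank_grip 0.61 [332.4 258.4  20.5  25.7]
wheel_axis 0.57 [259.9 241.3  53.5  80.2]
wheel_axis 0.46 [256.2 233.8  23.   17.3]
collar_seat 0.67 [257.7 242.3  52.4  80.2]
pointer 0.43 [264.6 173.4  21.   32.9]
white_mug 0.7 [246.6 295.1  46.4  49.4]
white_mug 0.16 [321.  294.6  18.7  38.7]
spice_a 0.8 [322.5 293.9  19.3  37.2]
spice_a 0.51 [333.1 257.3  18.1  29.2]
lid_foot 0.78 [262.3 172.9  18.   29.7]
lid_foot 0.48 [257.5 243.4  57.7  76.9]
1.0
```

Run:
```python
import cv2,numpy as np
a=cv2.imread('pics/top0.png')[130:310,100:480]; a=cv2.resize(a,None,fx=2.1,fy=2.1,interpolation=cv2.INTER_CUBIC)
cv2.imwrite('pics/top0c.png',a)
b=cv2.imread('pics/side0.png')[130:330,200:400];cv2.imwrite('pics/side0c.png',cv2.resize(b,None,fx=3,fy=3,interpolation=cv2.INTER_CUBIC))
```

```text
(no output)
```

View pics/top0c.png

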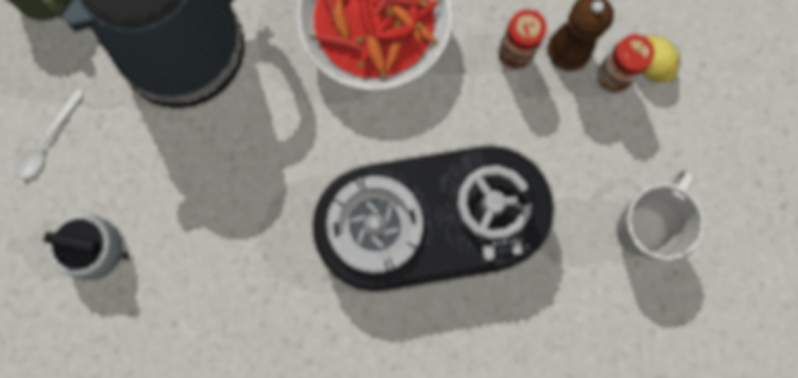

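The top crop shows the lid at about (85,245), the collar at (375,223) and the wheel at (494,201), with the dark knob near (522,200). The mug is on the right and the jars are behind it. Next I'll compute positions.

Run:
```python
from h import *
f=lambda x,y:(100+x/2.1,130+y/2.1)
for n,p,z in (('collar',f(375,223),.095),('wheel',f(494,201),.106),('knob',f(522,200),.138),('lidbar',f(75,243),.093),('lug1',f(48,238),.0075),('lug2',f(124,257),.0075),('mug',f(662,222),.09),('jar',f(527,25),.106)):
    print(n,np.round(ray('top',p,z),3))
```

```text
collar [0.47  0.014 0.095]
wheel [ 0.491 -0.116  0.106]
knob [ 0.487 -0.141  0.138]
lidbar [0.451 0.347 0.093]
lug1 [0.467 0.411 0.008]
lug2 [0.443 0.318 0.008]
mug [ 0.468 -0.303  0.09 ]
jar [ 0.694 -0.161  0.106]
```

```bash
cat >> h.py <<'E'
def plan(P,ang,n,start=None,show=True):
    """rows taking the tool (pointing down) to P with tool-y heading ang (deg) in n rows"""
    if start is None:
        s=env.sense(); p=np.array(s['position'])*1e3; r=np.array(s['tool_rot']); a=np.arctan2(r[1,1],r[0,1])
    else: p=np.array(start[0])*1e3; a=np.radians(start[1])
    P=np.array(P)*1e3; A=np.radians(ang); d=(A-a+np.pi)%(2*np.pi)-np.pi; A=a+d
    p0,a0=p.copy(),a; out=[]
    for i in range(1,n+1):
        q=p0+(P-p0)*i/n; w=q-p; ya=np.array([np.cos(a),np.sin(a)]); xa=np.array([-ya[1],ya[0]])  # tool x = y cross z(down)
        xa=np.array([-np.sin(a),np.cos(a)])
        dx,dy,dz=round(float(w[:2]@xa)),round(float(w[:2]@ya)),round(-w[2]); tw=round(a-(a0+d*i/n),2)
        out.append([dx,dy,dz,tw]); p=p+np.append(dx*xa+dy*ya,-dz); a-=tw
    if show:
        for i in range(0,n,5): print(sum(out[i:i+5],[]))
        print('end',np.round(p/1e3,4),round(np.degrees(a),1))
    return out
E
python3 - <<'E'
from h import *
s=st(); c=optics.camera_info('wrist'); R=np.array(s['tool_rot'])
C=-np.array(c['R']).T@np.array(c['t']); print('cam in tool',np.round(R.T@(C-s['position']),3),'axes',np.round(R.T@np.array(c['R']).T,2).tolist(),c['fx'])
plan([.478,-.128,.24],0,20)
E
```

```text
t 1.0 pos [0.1511 0.6579 0.2313] w 0.08551721343848286 F [ 0.6 -1.2 -0.2] T [0.01 0.01 0.05]
[[-0.975, 0.224, 0.0], [0.224, 0.975, -0.0], [-0.0, -0.0, -1.0]] [74.9  6.6 82.6 -0.  90.8 -2.2]
cam in tool [ 0.081  0.    -0.144] axes [[0.0, -0.95, -0.31], [1.0, 0.0, 0.0], [-0.0, -0.31, 0.95]] 352.06613635746294
[-25, -35, 0, np.float64(0.07), -27, -32, -1, np.float64(0.06), -29, -32, 0, np.float64(0.07), -31, -29, -1, np.float64(0.07), -33, -26, 0, np.float64(0.07)]
[-35, -25, -1, np.float64(0.06), -36, -22, 0, np.float64(0.07), -38, -20, 0, np.float64(0.07), -39, -17, -1, np.float64(0.07), -40, -14, 0, np.float64(0.06)]
[-41, -12, -1, np.float64(0.07), -41, -9, 0, np.float64(0.07), -43, -6, -1, np.float64(0.06), -42, -3, 0, np.float64(0.07), -43, -1, -1, np.float64(0.07)]
[-42, 3, 0, np.float64(0.07), -42, 5, 0, np.float64(0.06), -42, 8, -1, np.float64(0.07), -41, 11, 0, np.float64(0.07), -40, 14, -1, np.float64(0.07)]
end [ 0.478  -0.1276  0.2403] -0.3
```

>>> arm_command(motion=[-25, -35, 0, 0.07, -27, -32, -1, 0.06, -29, -32, 0, 0.07, -31, -29, -1, 0.07, -33, -26, 0, 0.07], grip=50)

```text
time: 1.62
position: [0.2334, 0.4605, 0.2335]
tool_rot: [[-0.843, 0.538, 0.0], [0.538, 0.843, 0.0], [-0.0, 0.0, -1.0]]
wrist_force: [-0.2, -0.2, 0.6]
gripper_width: 0.05
```

>>> arm_command(motion=[-35, -25, -1, 0.06, -36, -22, 0, 0.07, -38, -20, 0, 0.07, -39, -17, -1, 0.07, -40, -14, 0, 0.06])

```text
time: 2.25
position: [0.3149, 0.2637, 0.2356]
tool_rot: [[-0.623, 0.782, 0.001], [0.782, 0.623, 0.0], [-0.0, 0.001, -1.0]]
wrist_force: [0.7, -0.1, -0.2]
gripper_width: 0.05
```

>>> arm_command(motion=[-41, -12, -1, 0.07, -41, -9, 0, 0.07, -43, -6, -1, 0.06, -42, -3, 0, 0.07, -43, -1, -1, 0.07])

```text
time: 2.88
position: [0.3964, 0.0665, 0.2385]
tool_rot: [[-0.327, 0.945, 0.001], [0.945, 0.327, 0.0], [-0.0, 0.001, -1.0]]
wrist_force: [-0.2, 1.3, 0.5]
gripper_width: 0.0501
```

>>> arm_command(motion=[-42, 3, 0, 0.07, -42, 5, 0, 0.06, -42, 8, -1, 0.07, -41, 11, 0, 0.07, -40, 14, -1, 0.07])

```text
time: 3.5
position: [0.4783, -0.1291, 0.2405]
tool_rot: [[0.008, 1.0, 0.0], [1.0, -0.008, -0.0], [-0.0, 0.0, -1.0]]
wrist_force: [-0.1, 1.2, -0.5]
gripper_width: 0.0501
```

Run:
```python
from h import *
st(); f=optics.grab_frame('wrist'); cv2.imwrite('pics/w1.png',f)
for q in ('crank_grip','wheel_axis','collar_seat','pointer'):
    for r in optics.outline_of(q,'wrist')[:2]: print(q,round(r['p'],2),np.round(r['box'],1))
```

```text
t 3.5 pos [ 0.4783 -0.1291  0.2405] w 0.05012964620565363 F [-0.1  1.2 -0.5] T [ 0.04 -0.02  0.  ]
[[0.008, 1.0, 0.0], [1.0, -0.008, -0.0], [-0.0, 0.0, -1.0]] [-18.1 -16.3 103.3   0.   93.  -17.6]
wheel_axis 0.56 [275.9 120.  195.1 239.9]
collar_seat 0.91 [275.9 120.4 194.4 240.6]
pointer 0.44 [238.2 192.8  17.6  10.8]
pointer 0.17 [277.5 119.7 198.6 239.4]
```

View pics/w1.png

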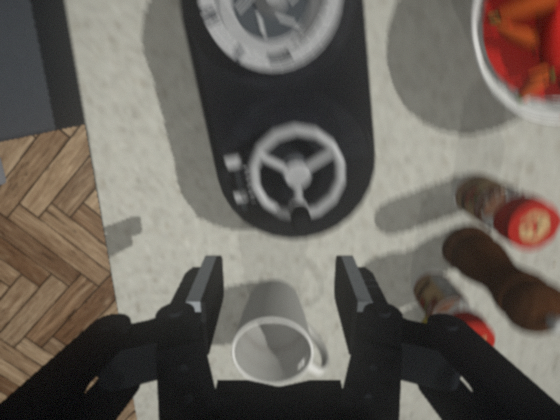

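The wrist view shows the wheel rim centred at about (298,172), with the black knob at (301,214), pointing toward −y. The pointer block is at (238,190) on the left, and the collar is at the top.

Run:
```python
from h import *
f=cv2.imread('pics/w1.png')
g=cv2.cvtColor(f,cv2.COLOR_BGR2GRAY)
W=ray('wrist',(298,172),.106); print('wheel',W)
K=ray('wrist',(301,216),.138); print('knob top',K, np.hypot(*(K-W)[:2]))
# predicted knob outline at fits
for z in (.106,.138): print(z,proj('wrist',[W[0],W[1]-.03,z]))
print('collar',ray('wrist',(271,-2+4),.095))
a=cv2.resize(f[0:250,180:390],None,fx=2.85,fy=2.4,interpolation=cv2.INTER_CUBIC);a=cv2.resize(f[0:250,180:390],None,fx=2.4,fy=2.4,interpolation=cv2.INTER_CUBIC)
cv2.imwrite('pics/w1c.png',cv2.convertScaleAbs(a,alpha=1.6,beta=20))
```

```text
wheel [ 0.49350654 -0.11399836  0.106     ]
knob top [ 0.49443442 -0.14001594  0.138     ] 0.026034128540891294
0.106 [297.52460744 206.90434068]
0.138 [299.68103638 220.96317359]
collar [0.47269951 0.01077986 0.095     ]
```

View pics/w1c.png

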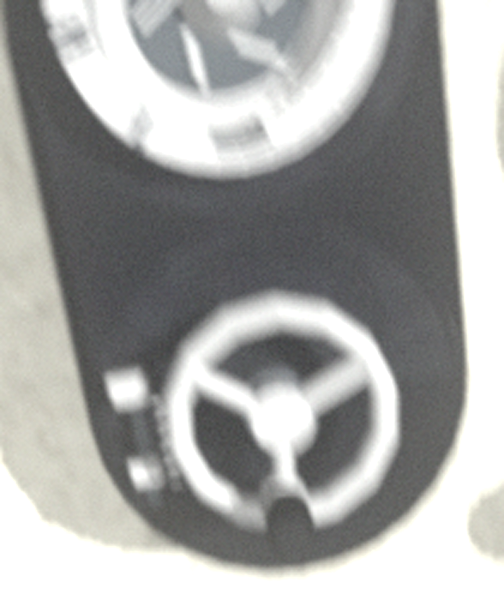

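The crop confirms it: rim centre at (298,170), knob top at about (301,220), the stop block on the +y side, and the pointer still well short of it. I'll descend on the knob.

Run:
```python
from h import *
plan([.4945,-.143,.113],0,5)
```

```text
[-3, 3, 25, np.float64(-0.0), -3, 4, 26, np.float64(-0.0), -3, 3, 25, np.float64(-0.0), -3, 3, 26, np.float64(-0.0), -4, 4, 25, np.float64(-0.0)]
end [ 0.4947 -0.1435  0.1133] -0.3
```

>>> arm_command(motion=[-5, 6, 25, 0, -5, 6, 26, 0, -4, 5, 25, 0, 0, 0, 26, 0, 0, 0, 25, 0], grip=40)

```text
time: 4.38
position: [0.4948, -0.1406, 0.1128]
tool_rot: [[0.003, 1.0, 0.001], [1.0, -0.003, -0.0], [-0.0, 0.001, -1.0]]
wrist_force: [0.9, 0.0, -0.1]
gripper_width: 0.0402
```

>>> arm_command(motion=[0, 0, 0, 0, 0, 0, 0, 0, 0, 0, 0, 0, 0, 0, 0, 0], grip=5, force=25)

```text
time: 4.88
position: [0.4948, -0.141, 0.1137]
tool_rot: [[0.004, 1.0, -0.0], [1.0, -0.004, 0.001], [0.001, -0.0, -1.0]]
wrist_force: [-1.6, 6.6, -7.0]
gripper_width: 0.0147
```

Run:
```python
from h import *
s=st()
W=np.array([.4936,-.113])
p=np.array(s['position'])[:2]-W; print(np.hypot(*p)*1e3,np.degrees(np.arctan2(p[1],p[0])))
# circle rows, clockwise, tool x=+y world, tool y=+x world
a0=np.arctan2(p[1],p[0]); r=30
cur=r*np.array([np.cos(a0),np.sin(a0)]);th=a0
for k in range(4):
    row=[]
    for i in range(5):
        th-=0.35; q=r*np.array([np.cos(th),np.sin(th)]); d=np.round(q-cur,1); cur=cur+d; row+=[float(d[1]),float(d[0]),0,0]
    print(row)
```

```text
t 4.88 pos [ 0.4948 -0.141   0.1137] w 0.014732040346160288 F [-1.6  6.6 -7. ] T [1.17 0.18 0.  ]
[[0.004, 1.0, -0.0], [1.0, -0.004, 0.001], [0.001, -0.0, -1.0]] [-1.880e+01 -1.040e+01  1.103e+02  1.000e-01  8.020e+01 -1.850e+01]
28.00727703032598 -87.5364805146052
[1.4, -10.4, 0, 0, 4.8, -9.2, 0, 0, 7.7, -7.0, 0, 0, 9.7, -4.0, 0, 0, 10.4, -0.4, 0, 0]
[10.0, 3.2, 0, 0, 8.2, 6.4, 0, 0, 5.6, 8.9, 0, 0, 2.2, 10.2, 0, 0, -1.5, 10.3, 0, 0]
[-4.9, 9.2, 0, 0, -7.8, 7.0, 0, 0, -9.7, 3.9, 0, 0, -10.5, 0.3, 0, 0, -9.9, -3.3, 0, 0]
[-8.2, -6.5, 0, 0, -5.4, -8.9, 0, 0, -2.1, -10.2, 0, 0, 1.5, -10.3, 0, 0, 5.0, -9.2, 0, 0]
```

>>> arm_command(motion=[1.4, -10.4, 0, 0, 4.8, -9.2, 0, 0, 7.7, -7.0, 0, 0, 9.7, -4.0, 0, 0, 10.4, -0.4, 0, 0])

```text
time: 5.5
position: [0.4625, -0.1073, 0.1136]
tool_rot: [[0.006, 1.0, -0.002], [1.0, -0.006, -0.001], [-0.001, -0.002, -1.0]]
wrist_force: [-6.7, -1.1, -3.0]
gripper_width: 0.0151
```

>>> arm_command(motion=[10.0, 3.2, 0, 0, 8.2, 6.4, 0, 0, 5.6, 8.9, 0, 0, 2.2, 10.2, 0, 0, -1.5, 10.3, 0, 0])

```text
time: 6.12
position: [0.5034, -0.083, 0.1136]
tool_rot: [[0.005, 1.0, 0.0], [1.0, -0.005, -0.0], [-0.0, 0.0, -1.0]]
wrist_force: [-3.6, -5.6, -4.9]
gripper_width: 0.0148
```

Run:
```python
from h import *
st(); f=optics.grab_frame('top'); g=optics.grab_frame('side')
cv2.imwrite('pics/t2.png',np.hstack([cv2.resize(f[190:270,240:380],(560,320),interpolation=cv2.INTER_CUBIC),cv2.resize(g[190:270,220:280],(240,320),interpolation=cv2.INTER_CUBIC)]))
```

```text
t 6.12 pos [ 0.5034 -0.083   0.1136] w 0.01484615433405959 F [-3.6 -5.6 -4.9] T [-0.93  0.68  0.  ]
[[0.005, 1.0, 0.0], [1.0, -0.005, -0.0], [-0.0, 0.0, -1.0]] [-12.2 -11.  110.8  -0.   80.2 -12. ]
```

View pics/t2.png

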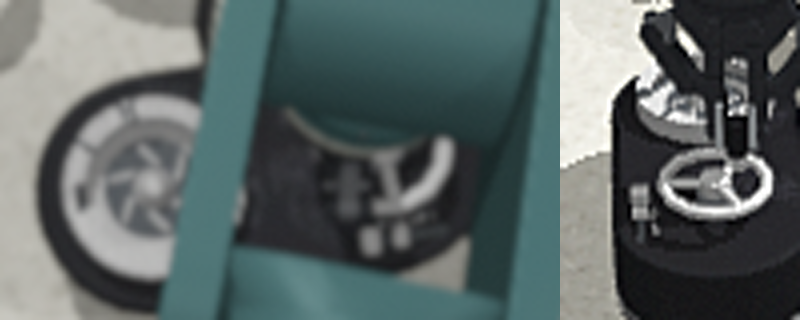

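Both views show the knob pinched in the fingers and the wheel turning. The pointer block at (402,238) is still short of the stop at (370,238), so I'll continue, then slow down near the end.

>>> arm_command(motion=[-4.9, 9.2, 0, 0, -7.8, 7.0, 0, 0, -4.6, 2.6, 0, 0])

```text
time: 6.6
position: [0.5213, -0.102, 0.1134]
tool_rot: [[0.006, 1.0, -0.003], [1.0, -0.006, -0.001], [-0.001, -0.003, -1.0]]
wrist_force: [-18.7, -4.8, 5.0]
gripper_width: 0.0148
```

>>> arm_command(motion=[-5.1, 1.3, 0, 0, -5.3, 0.5, 0, 0])

```text
time: 6.85
position: [0.5226, -0.1118, 0.1134]
tool_rot: [[0.006, 1.0, -0.004], [1.0, -0.006, -0.0], [-0.0, -0.004, -1.0]]
wrist_force: [-18.3, 1.7, 5.6]
gripper_width: 0.0147
```

>>> arm_command(motion=[-5.2, -0.5, 0, 0, -5.0, -1.4, 0, 0])

```text
time: 7.1
position: [0.5207, -0.1215, 0.1134]
tool_rot: [[0.005, 1.0, -0.003], [1.0, -0.005, 0.001], [0.001, -0.003, -1.0]]
wrist_force: [-16.1, 7.2, 5.2]
gripper_width: 0.0151
```

Run:
```python
from h import *
s=st(); c=np.array([492.5,-111.]); p=np.array(s['position'])[:2]*1e3
th=np.arctan2(*(p-c)[::-1]); cur=p-0*c
for k in range(4):
    row=[]
    for i in range(3):
        th-=.18; q=c+30*np.array([np.cos(th),np.sin(th)]); d=np.round(q-cur,1); cur=cur+d; row+=[float(d[1]),float(d[0]),0,0]
    print(row,cur)
```

```text
t 7.1 pos [ 0.5207 -0.1215  0.1134] w 0.015069538881611961 F [-16.1   7.2   5.2] T [ 1.13  2.69 -0.1 ]
[[0.005, 1.0, -0.003], [1.0, -0.005, 0.001], [0.001, -0.003, -1.0]] [-15.9  -7.6 107.8  -0.   80.  -15.6]
[-4.8, -2.4, 0, 0, -4.4, -3.1, 0, 0, -3.7, -3.9, 0, 0] [ 511.25839742 -134.40889005]
[-3.0, -4.5, 0, 0, -2.1, -5.0, 0, 0, -1.2, -5.3, 0, 0] [ 496.45839742 -140.70889005]
[-0.3, -5.3, 0, 0, 0.8, -5.4, 0, 0, 1.7, -5.1, 0, 0] [ 480.65839742 -138.50889005]
[2.5, -4.8, 0, 0, 3.4, -4.2, 0, 0, 4.1, -3.5, 0, 0] [ 468.15839742 -128.50889005]
```

>>> arm_command(motion=[-4.6, -3.4, 0, 0, -4.2, -4.1, 0, 0, -3.7, -3.9, 0, 0])

```text
time: 7.48
position: [0.5106, -0.1345, 0.1136]
tool_rot: [[0.005, 1.0, 0.001], [1.0, -0.005, -0.001], [-0.001, 0.001, -1.0]]
wrist_force: [3.6, -3.2, -2.4]
gripper_width: 0.0152
```

>>> arm_command(motion=[-3, -4.5, 0, 0, -2.1, -5, 0, 0])

```text
time: 7.72
position: [0.5046, -0.1385, 0.1146]
tool_rot: [[0.005, 1.0, 0.012], [1.0, -0.005, 0.001], [0.001, 0.012, -1.0]]
wrist_force: [61.9, 2.7, -19.9]
gripper_width: 0.0149
```

A tangential reaction of 62 N means the stop is reached. I'll relax the push, release the knob and rise.

>>> arm_command(motion=[0.5, 2, 0, 0, 0, 0, 0, 0])

```text
time: 7.98
position: [0.5057, -0.1385, 0.1143]
tool_rot: [[0.005, 1.0, 0.008], [1.0, -0.005, -0.001], [-0.001, 0.008, -1.0]]
wrist_force: [31.6, -2.7, -12.8]
gripper_width: 0.0146
```

>>> arm_command(motion=[0, 1.4, 0, 0, 0, 0, 0, 0])

```text
time: 8.22
position: [0.506, -0.1385, 0.1141]
tool_rot: [[0.005, 1.0, 0.005], [1.0, -0.005, -0.001], [-0.001, 0.005, -1.0]]
wrist_force: [20.1, -1.2, -7.6]
gripper_width: 0.015
```

>>> arm_command(motion=[0, 0, 0, 0, 0, 0, 0, 0, 0, 0, -35, 0, 30, 0, -45, 0, 40, 0, -45, 0], grip=45)

```text
time: 8.85
position: [0.504, -0.068, 0.2397]
tool_rot: [[0.007, 1.0, -0.0], [1.0, -0.007, -0.0], [-0.0, -0.0, -1.0]]
wrist_force: [1.7, -0.5, 0.2]
gripper_width: 0.045
```

Run:
```python
from h import *
st(); f=optics.grab_frame('wrist'); 
W=proj('wrist',[.4925,-.112,.1]).astype(int);print(W)
x=np.clip(W[0]-130,0,260);y=np.clip(W[1]-110,0,200);print(x,y)
a=cv2.convertScaleAbs(cv2.resize(f[y:y+220,x:x+280],None,fx=2.6,fy=2.6,interpolation=cv2.INTER_CUBIC),alpha=1.6,beta=20)
cv2.imwrite('pics/w3.png',a)
```

```text
t 8.85 pos [ 0.504  -0.068   0.2397] w 0.04500122944287885 F [ 1.7 -0.5  0.2] T [-0.02 -0.02 -0.01]
[[0.007, 1.0, -0.0], [1.0, -0.007, -0.0], [-0.0, -0.0, -1.0]] [-10.6 -14.5 101.9  -0.   92.6 -10.2]
[263 235]
133 125
```

View pics/w3.png

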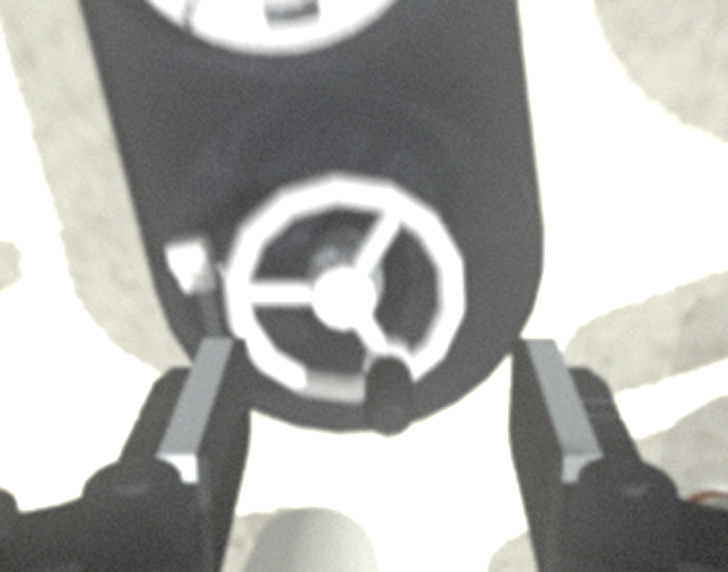

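The crop shows the knob at (385,390) and a single merged bright block at (188,262), which would be the pointer against its stop. A finger partly blocks that area. I'll check again from the next viewpoint, above the collar.

Run:
```python
from h import *
plan([.475,0.0,.30],9,4)
plan([.462,.30,.25],-14.5,10,start=([.475,0.0,.30],9))
```

```text
[16, -8, -13, np.float64(-0.04), 16, -7, -14, np.float64(-0.04), 17, -6, -13, np.float64(-0.04), 17, -6, -14, np.float64(-0.04)]
end [ 0.4745 -0.      0.3004] 8.9
[30, 3, 5, np.float64(0.04), 30, 3, 5, np.float64(0.04), 30, 1, 5, np.float64(0.04), 30, -1, 5, np.float64(0.04), 30, -1, 5, np.float64(0.05)]
[30, -3, 5, np.float64(0.04), 29, -4, 5, np.float64(0.04), 30, -5, 5, np.float64(0.04), 29, -7, 5, np.float64(0.04), 29, -7, 5, np.float64(0.04)]
end [0.4621 0.2995 0.25  ] -14.5
```

>>> arm_command(motion=[16, -8, -13, -0.04, 16, -7, -14, -0.04, 17, -6, -13, -0.04, 17, -6, -14, -0.04], grip=60)

```text
time: 9.4
position: [0.4732, -0.0029, 0.2928]
tool_rot: [[-0.157, 0.988, -0.001], [0.988, 0.157, 0.0], [0.0, -0.001, -1.0]]
wrist_force: [-0.4, 0.4, 0.4]
gripper_width: 0.06
```

Run:
```python
from h import *
s=st(); f=optics.grab_frame('wrist'); cv2.imwrite('pics/w4full.png',f)
for P in ([.47,.012,.095],[.4925,-.112,.106]): print(proj('wrist',P))
a=f[20:300,130:430]
cv2.imwrite('pics/w4.png',cv2.convertScaleAbs(cv2.resize(a,None,fx=2.1,fy=2.1,interpolation=cv2.INTER_CUBIC),alpha=1.3,beta=10))
```

```text
t 9.4 pos [ 0.4732 -0.0029  0.2928] w 0.06004461918221881 F [-0.4  0.4  0.4] T [0.   0.06 0.  ]
[[-0.157, 0.988, -0.001], [0.988, 0.157, 0.0], [0.0, -0.001, -1.0]] [ -3.4 -19.4 100.9  -0.   98.5 -12.5]
[277.45050234 155.84570206]
[279.73564023 274.23094538]
```

View pics/w4.png

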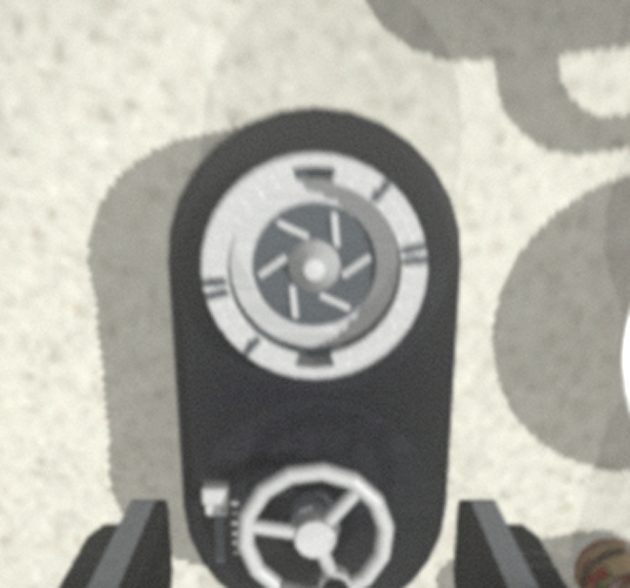

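The view shows the pointer merged with the stop at (215,496), with empty slot behind it, so stage 1 is done. The collar's notches are at (313,174) and (316,357), and its centre is at (314.5,266).

Run:
```python
from h import *
g=lambda x,y:(130+x/2.1,20+y/2.1)
n1=ray('wrist',g(313,174),.095);n2=ray('wrist',g(316,357),.095);L=ray('wrist',g(200,266),.095);Rr=ray('wrist',g(429,266),.095);T=ray('wrist',g(314.5,150),.095);B=ray('wrist',g(314.5,382),.095)
d=n1-n2; print('notch mid',(n1+n2)/2,'dist',np.hypot(*d[:2]),'yaw',np.degrees(np.arctan2(-d[0],d[1])))
print((L+Rr)/2,np.linalg.norm(L-Rr),(T+B)/2,np.linalg.norm(T-B))
h1=ray('wrist',g(381,188),.096);h2=ray('wrist',g(251,345),.096);d=h1-h2;print('half yaw',np.degrees(np.arctan2(-d[0],d[1])),(h1+h2)/2)
plan([.475,.27,.25],-14.5,10)
```

```text
notch mid [0.47104546 0.01993979 0.095     ] dist 0.08577969890699072 yaw 10.220830474379975
[0.47080306 0.02134727 0.095     ] 0.1069445944977419 [0.47121983 0.01870457 0.095     ] 0.1088766196876232
half yaw -30.2771856521906 [0.47068971 0.02003199 0.096     ]
[27, 5, 5, np.float64(0.04), 27, 3, 4, np.float64(0.04), 27, 2, 5, np.float64(0.04), 27, 2, 4, np.float64(0.05), 27, 0, 5, np.float64(0.04)]
[27, -1, 4, np.float64(0.04), 27, -3, 5, np.float64(0.04), 27, -3, 4, np.float64(0.04), 27, -4, 5, np.float64(0.04), 27, -6, 4, np.float64(0.04)]
end [0.4749 0.2704 0.2501] -14.3
```

Run:
```python
from h import *
s=st()
g=lambda x,y:(130+x/2.1,20+y/2.1)
off=np.array(s['position'])-[.4732,-.0029,.2928]; print(off)
def r2(p,z): return ray('wrist',p,z+off[2])-off
n1=r2(g(313,174),.095);n2=r2(g(316,357),.095);L=r2(g(200,266),.095);Rr=r2(g(429,266),.095)
print((n1+n2)/2,(L+Rr)/2,np.linalg.norm(L-Rr),'wheel',r2(g(316,530),.106))
f=optics.grab_frame('wrist'); 
hc=cv2.HoughCircles(cv2.medianBlur(cv2.cvtColor(f,cv2.COLOR_BGR2GRAY),5),cv2.HOUGH_GRADIENT,1.5,200,param1=80,param2=30,minRadius=45,maxRadius=65)
print(hc, [ray('wrist',c[:2],.095) for c in hc[0]] if hc is not None else '')
```

```text
t 9.45 pos [ 0.4729 -0.0016  0.2951] w 0.06031927818952092 F [-0.4 -0.2  3.3] T [0.02 0.01 0.03]
[[-0.16, 0.987, 0.002], [0.987, 0.16, 0.0], [0.0, 0.002, -1.0]] [ -3.3 -19.5 100.8   0.   98.7 -12.5]
[-0.00031264  0.00131934  0.002297  ]
[0.47128247 0.01900918 0.095     ] [0.47104168 0.02040727 0.095     ] 0.10623135256625471 wheel [ 0.49300461 -0.10969188  0.106     ]
[[[278.25 147.75  53.1 ]
  [485.25 197.25  60.75]
  [ 86.25 213.75  54.15]]] [array([0.47019112, 0.01929476, 0.095     ]), array([0.68790177, 0.00249412, 0.095     ]), array([ 0.28405532, -0.0801529 ,  0.095     ])]
```

>>> arm_command(motion=[27, 5, 5, 0.04, 27, 3, 4, 0.04, 27, 2, 5, 0.04, 27, 2, 4, 0.05, 27, 0, 5, 0.04])

```text
time: 10.12
position: [0.4759, 0.1327, 0.2687]
tool_rot: [[0.057, 0.998, -0.001], [0.998, -0.057, -0.0], [-0.0, -0.001, -1.0]]
wrist_force: [0.6, -0.5, -0.9]
gripper_width: 0.0598
```

>>> arm_command(motion=[27, -1, 4, 0.04, 27, -3, 5, 0.04, 27, -3, 4, 0.04, 27, -4, 5, 0.04, 0, 0, 0, 0.04])

```text
time: 10.75
position: [0.4772, 0.2418, 0.25]
tool_rot: [[0.252, 0.968, -0.002], [0.968, -0.252, -0.001], [-0.001, -0.002, -1.0]]
wrist_force: [0.5, -0.5, 0.5]
gripper_width: 0.0599
```

Run:
```python
from h import *
st(); f=optics.grab_frame('wrist'); 
p=proj('wrist',[.451,.347,.093]);print(p)
for q in ('lid_grip','lid_foot'):
    for r in optics.outline_of(q,'wrist')[:2]: print(q,round(r['p'],2),np.round(r['box'],1))
st()
cv2.imwrite('pics/w5.png',cv2.convertScaleAbs(cv2.resize(f[0:300,130:430],None,fx=2,fy=2,interpolation=cv2.INTER_CUBIC),alpha=1.4,beta=10))
```

```text
t 10.75 pos [0.4772 0.2418 0.25  ] w 0.05989574230752402 F [ 0.5 -0.5  0.5] T [-0.04  0.   -0.01]
[[0.252, 0.968, -0.002], [0.968, -0.252, -0.001], [-0.001, -0.002, -1.0]] [ 24.1 -11.1  98.1   0.   93.1  38.7]
[213.83777863  64.66986404]
lid_grip 0.62 [224.   54.5  83.4  98.2]
lid_foot 0.62 [223.2  56.2  87.8  95.5]
t 10.9 pos [0.4774 0.2405 0.2508] w 0.06005692698579658 F [-0.7 -0.7 -0.2] T [-0.    0.04 -0.01]
[[0.252, 0.968, -0.001], [0.968, -0.252, -0.0], [-0.001, -0.0, -1.0]] [ 24.  -11.2  98.2  -0.   93.1  38.6]
```

View pics/w5.png

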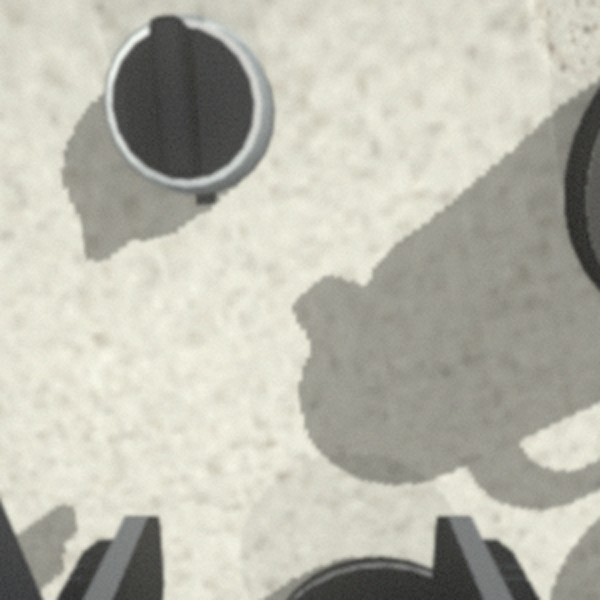

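The bar's top face runs from about (168,20) to (179,160), the dome's top disc is centred at (183,100), and the near lug is at (206,198).

Run:
```python
from h import *
s=env.sense(); off=np.array(s['position'])-[.4772,.2418,.25]; print(off)
g=lambda x,y:(130+x/2,y/2)
def r2(p,z): return np.round(ray('wrist',p,z+off[2])-off,4)
a=r2(g(168,20),.093);b=r2(g(179,160),.093);print('bar',a,b,(a+b)/2,np.linalg.norm(a-b),np.degrees(np.arctan2(-(a-b)[0],(a-b)[1])))
c=r2(g(183,100),.063); print('disc',c,np.linalg.norm(r2(g(112,100),.063)-r2(g(254,100),.063)))
l=r2(g(206,197),.0075); d=c-l; print('lug',l,np.hypot(*d[:2]),np.degrees(np.arctan2(-d[0],d[1])))
```

```text
[ 0.00021633 -0.00126427  0.00084857]
bar [0.4629 0.3848 0.093 ] [0.4517 0.3353 0.093 ] [0.4573  0.36005 0.093  ] 0.05075125614208971 -12.74922210190262
disc [0.4562 0.36   0.063 ] 0.061679332032699555
lug [0.4469 0.3184 0.0075] 0.042626869460470555 -12.601703063603185
```

Run:
```python
from h import *
plan([.4565,.360,.16],-12.7,4)
```

```text
[28, -13, 23, np.float64(-0.01), 27, -12, 22, np.float64(-0.01), 28, -12, 23, np.float64(-0.0), 28, -12, 23, np.float64(-0.01)]
end [0.4564 0.36   0.1598] -12.8
```

>>> arm_command(motion=[28, -13, 23, -0.01, 27, -12, 22, -0.01, 28, -12, 23, 0, 28, -12, 23, -0.01, 0, 0, 15, 0], grip=50)

```text
time: 11.52
position: [0.456, 0.3609, 0.1438]
tool_rot: [[0.221, 0.975, -0.001], [0.975, -0.221, -0.001], [-0.001, -0.001, -1.0]]
wrist_force: [-0.0, -0.2, 0.0]
gripper_width: 0.0503
```

>>> arm_command(motion=[0, 0, 22, 0, 0, 0, 24, 0, 0, 0, 21, 0, 0, 0, 9, 0, 0, 0, 0, 0])

```text
time: 12.15
position: [0.4565, 0.3598, 0.0689]
tool_rot: [[0.223, 0.975, -0.0], [0.975, -0.223, -0.0], [-0.0, -0.0, -1.0]]
wrist_force: [-0.3, 0.2, -0.1]
gripper_width: 0.0504
```

>>> arm_command(motion=[0, 0, 0, 0, 0, 0, 0, 0, 0, 0, 0, 0, 0, 0, 0, 0, 0, 0, 0, 0], grip=8, force=70)

```text
time: 12.78
position: [0.4568, 0.3604, 0.0701]
tool_rot: [[0.223, 0.975, 0.001], [0.975, -0.223, 0.001], [0.001, 0.001, -1.0]]
wrist_force: [-1.0, 0.0, 5.0]
gripper_width: 0.0126
```

>>> arm_command(motion=[0, 0, -20, 0, 0, 0, -40, 0, 0, 0, -40, 0, 0, 0, -20, 0, 0, 0, 0, 0])

```text
time: 13.4
position: [0.4568, 0.3603, 0.1906]
tool_rot: [[0.223, 0.975, 0.002], [0.975, -0.223, 0.001], [0.002, 0.001, -1.0]]
wrist_force: [-0.7, -0.8, -2.3]
gripper_width: 0.0127
```

Run:
```python
from h import *
st(); f=optics.grab_frame('wrist'); cv2.imwrite('pics/w6.png',cv2.convertScaleAbs(f,alpha=1.3,beta=10))
g=optics.grab_frame('side'); p=proj('side',[.456,.36,.15]).astype(int); print(p)
k=g[max(p[1]-35,0):p[1]+45,p[0]-50:p[0]+50]; k=cv2.resize(k,None,fx=2.5,fy=2.5,interpolation=cv2.INTER_CUBIC)
w=cv2.imread('pics/w6.png'); o=np.zeros((420,810,3),np.uint8); o[:,:560]=w; o[:k.shape[0],560:560+k.shape[1]]=k[:,:250]; cv2.imwrite('pics/w6b.png',o[:, :800])
plan([.470,.0185,.19],10.2,11)
```

```text
t 13.4 pos [0.4568 0.3603 0.1906] w 0.012666102489792195 F [-0.7 -0.8 -2.3] T [-0.03 -0.03  0.01]
[[0.223, 0.975, 0.002], [0.975, -0.223, 0.001], [0.002, 0.001, -1.0]] [35.8 -4.3 97.4 -0.  86.7 48.6]
[260 147]
[-30, 8, 0, np.float64(-0.04), -30, 7, 0, np.float64(-0.03), -31, 6, -1, np.float64(-0.04), -30, 5, 0, np.float64(-0.04), -31, 4, 0, np.float64(-0.03)]
[-31, 2, 0, np.float64(-0.04), -31, 2, 0, np.float64(-0.04), -31, 0, -1, np.float64(-0.03), -31, -1, 0, np.float64(-0.04), -31, -2, 0, np.float64(-0.04)]
[-31, -3, 0, np.float64(-0.03)]
end [0.4703 0.0187 0.1899] 10.0
```

View pics/w6b.png

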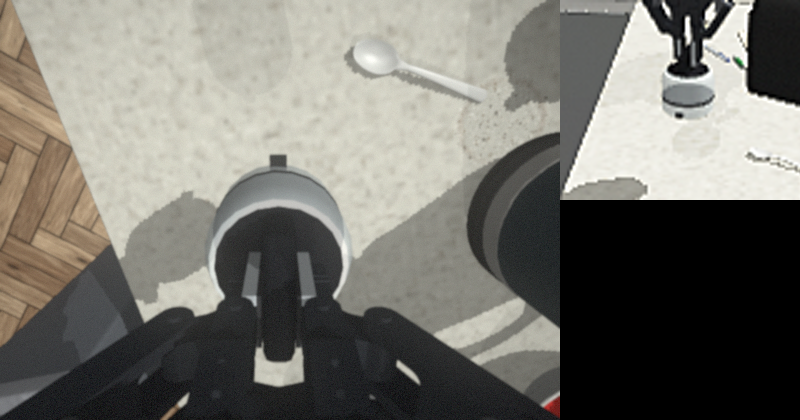

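The lid is held upright, with the far lug at (278,154–168) and centred on the tool axis. Next I'll measure its offset along the bar.

Run:
```python
from h import *
s=env.sense(); R=np.array(s['tool_rot']); P=np.array(s['position'])
for z in (.005,.010):
  for px in ((278,154),(278,160)):
    q=ray('wrist',px,P[2]-.070+z); print(z,px,np.round(R.T@(q-P)*1e3,1))
# black disc of flat top: left/right edges
for px in ((211,255),(347,255),(279,208)): print(px,np.round(R.T@(ray('wrist',px,P[2]-.007)-P)*1e3,1))
print(P)
```

```text
0.005 (278, 154) [41.2 -0.6 64.9]
0.005 (278, 160) [37.6 -0.6 65. ]
0.01 (278, 154) [42.2 -0.6 59.9]
0.01 (278, 160) [38.6 -0.6 60. ]
(211, 255) [  3.6 -32.4   7. ]
(347, 255) [ 3.7 32.4  7. ]
(279, 208) [27.4 -0.   7. ]
[0.45616748 0.35985673 0.18785442]
```

>>> arm_command(motion=[-30, 8, 0, -0.04, -30, 7, 0, -0.03, -31, 6, -1, -0.04, -30, 5, 0, -0.04, -31, 4, 0, -0.03])

```text
time: 14.12
position: [0.4627, 0.204, 0.1884]
tool_rot: [[0.044, 0.999, -0.002], [0.999, -0.044, -0.001], [-0.001, -0.002, -1.0]]
wrist_force: [0.3, 0.4, -1.0]
gripper_width: 0.013
```

>>> arm_command(motion=[-31, 2, 0, -0.04, -31, 2, 0, -0.04, -31, 0, -1, -0.03, -31, -1, 0, -0.04, -31, -2, 0, -0.04])

```text
time: 14.75
position: [0.4685, 0.0491, 0.1894]
tool_rot: [[-0.146, 0.989, -0.002], [0.989, 0.146, -0.0], [0.0, -0.002, -1.0]]
wrist_force: [0.5, -0.2, -1.0]
gripper_width: 0.0129
```

>>> arm_command(motion=[-28, -3, 0, -0.03, 0, 0, 4, 0, 0, 0, 0, 0])

```text
time: 15.12
position: [0.4697, 0.0222, 0.1858]
tool_rot: [[-0.174, 0.985, -0.002], [0.985, 0.174, 0.0], [0.001, -0.002, -1.0]]
wrist_force: [-0.8, 0.5, -0.9]
gripper_width: 0.0124
```

Run:
```python
from h import *
s=st(); f=optics.grab_frame('wrist'); st(); print([np.round(proj('wrist',X),1).tolist() for X in ([.47,.0185,.095],[.47-.0076,.0185+.0423,.095])])
cv2.imwrite('pics/w7.png',cv2.convertScaleAbs(cv2.resize(f[50:330,130:430],None,fx=2.1,fy=2.1,interpolation=cv2.INTER_CUBIC),alpha=1.4,beta=15))
```

```text
t 15.12 pos [0.4697 0.0222 0.1858] w 0.012388029863769384 F [-0.8  0.5 -0.9] T [-0.02  0.   -0.02]
[[-0.174, 0.985, -0.002], [0.985, 0.174, 0.0], [0.001, -0.002, -1.0]] [ -0.4 -18.8 110.2   0.   88.6 -10.4]
t 15.18 pos [0.4698 0.0224 0.1862] w 0.01232145095131827 F [-0.4 -0.4 -2.2] T [-0.01 -0.01  0.02]
[[-0.174, 0.985, -0.002], [0.985, 0.174, 0.0], [0.0, -0.002, -1.0]] [ -0.4 -18.8 110.2   0.   88.7 -10.4]
[[278.0, 210.1], [277.8, 149.9]]
```

View pics/w7.png

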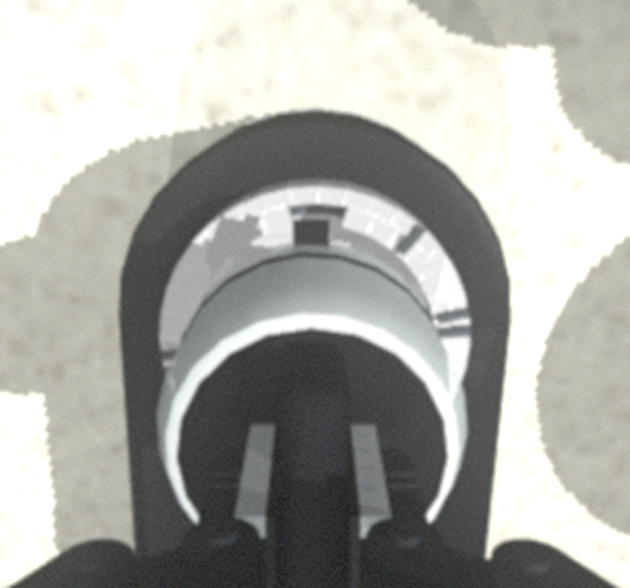

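The view shows the lug at (311,231), outer edge at about y=219, and the +y notch just beyond it, x from 291 to 346, outer edge at y=206. The lug is slightly left of the notch centre.

Run:
```python
from h import *
s=st(); R=np.array(s['tool_rot']); P=np.array(s['position'])
g=lambda x,y:(130+x/2.1,50+y/2.1)
T=lambda px,z: np.round(R.T@(ray('wrist',g(*px),z)-P)*1e3,1)
print('notch L,M,R outer',T((291,207),.095),T((319,206),.095),T((346,207),.095))
print('lug L,M,R outer',T((295,219),P[2]-.06),T((311,219),P[2]-.06),T((328,219),P[2]-.06))
print('rim top',T((314,180),.095),'L',T((158,320),.095),'R',T((471,320),.095))
print('rib half',T((411,237),.097),'rib locks',T((453,317),.097),T((456,330),.097))
```

```text
t 15.18 pos [0.4698 0.0224 0.1862] w 0.01232145095131827 F [-0.4 -0.4 -2.2] T [-0.01 -0.01  0.02]
[[-0.174, 0.985, -0.002], [0.985, 0.174, 0.0], [0.0, -0.002, -1.0]] [ -0.4 -18.8 110.2   0.   88.7 -10.4]
notch L,M,R outer [40.  -6.7 91.3] [40.3  2.2 91.3] [40.  10.9 91.2]
lug L,M,R outer [42.1 -4.7 60. ] [42.1 -0.3 60. ] [42.1  4.5 60. ]
rim top [48.6  0.6 91.3] L [  1.8 -51.7  91.3] R [ 1.9 53.5 91.1]
rib half [30.7 31.8 89.2] rib locks [ 3.6 46.9 89.2] [-0.9 48.2 89.2]
```

>>> arm_command(motion=[-2, 1, 8, 0.03, 0, 0, 8, 0, 0, 0, 4, 0, 0, 0, 3, 0, 0, 0, 0, 0])

```text
time: 15.8
position: [0.4715, 0.0202, 0.1642]
tool_rot: [[-0.145, 0.989, -0.0], [0.989, 0.145, 0.0], [0.0, -0.0, -1.0]]
wrist_force: [0.2, 0.2, -1.1]
gripper_width: 0.0125
```

>>> arm_command(motion=[0, 0, 3, 0, 0, 0, 3, 0, 0, 0, 0, 0])

```text
time: 16.18
position: [0.4714, 0.0201, 0.158]
tool_rot: [[-0.144, 0.99, -0.0], [0.99, 0.144, 0.0], [0.0, -0.0, -1.0]]
wrist_force: [0.2, 0.3, -1.3]
gripper_width: 0.0123
```

>>> arm_command(motion=[0, 0, 3, 0, 0, 0, 3, 0, 0, 0, 0, 0])

```text
time: 16.55
position: [0.4714, 0.0202, 0.152]
tool_rot: [[-0.145, 0.989, -0.0], [0.989, 0.145, -0.0], [0.0, -0.0, -1.0]]
wrist_force: [-0.7, -0.6, -1.0]
gripper_width: 0.0127
```

>>> arm_command(motion=[0, 0, 2, 0, 0, 0, 2, 0, 0, 0, 0, 0])

```text
time: 16.92
position: [0.4715, 0.0201, 0.1483]
tool_rot: [[-0.144, 0.99, -0.0], [0.99, 0.144, -0.0], [0.0, -0.0, -1.0]]
wrist_force: [0.0, -0.7, -1.4]
gripper_width: 0.0125
```

>>> arm_command(motion=[0, 0, 1, 0, 0, 0, 1, 0, 0, 0, 0, 0])

```text
time: 17.3
position: [0.4717, 0.0201, 0.1481]
tool_rot: [[-0.145, 0.99, 0.001], [0.99, 0.145, -0.0], [-0.0, 0.001, -1.0]]
wrist_force: [-9.1, 0.4, 16.9]
gripper_width: 0.0127
```

>>> arm_command(motion=[0, -0.5, -1, 0, 0, 0, 0, 0])

```text
time: 17.55
position: [0.4713, 0.02, 0.1481]
tool_rot: [[-0.144, 0.99, 0.001], [0.99, 0.144, -0.0], [-0.0, 0.001, -1.0]]
wrist_force: [-2.0, -0.0, 7.6]
gripper_width: 0.0129
```

>>> arm_command(motion=[0, 0.1, 0, 0.05, 0, 0, 0, 0])

```text
time: 17.8
position: [0.4716, 0.0203, 0.148]
tool_rot: [[-0.094, 0.996, 0.002], [0.996, 0.094, 0.0], [0.0, 0.002, -1.0]]
wrist_force: [-1.1, 1.2, 6.0]
gripper_width: 0.0127
```

Run:
```python
from h import *
st()
```

```text
t 17.8 pos [0.4716 0.0203 0.148 ] w 0.012722243006403625 F [-1.1  1.2  6. ] T [ 0.28 -0.21 -0.05]
[[-0.094, 0.996, 0.002], [0.996, 0.094, 0.0], [0.0, 0.002, -1.0]] [ -0.7 -17.6 112.9   0.   84.6  -6.1]
```

>>> arm_command(motion=[0, 0.1, 0, 0.05, 0, 0, 0, 0])

```text
time: 18.05
position: [0.4716, 0.0203, 0.148]
tool_rot: [[-0.044, 0.999, 0.001], [0.999, 0.044, 0.0], [0.0, 0.001, -1.0]]
wrist_force: [-0.8, 0.7, 6.7]
gripper_width: 0.0127
```

```bash
python3 -c "
from h import *
st()"
```

```text
t 18.05 pos [0.4716 0.0203 0.148 ] w 0.012737256931612363 F [-0.8  0.7  6.7] T [0.25 0.03 0.05]
[[-0.044, 0.999, 0.001], [0.999, 0.044, 0.0], [0.0, 0.001, -1.0]] [ -0.7 -17.6 112.9   0.   84.7  -3.2]
```

>>> arm_command(motion=[0, 0.1, 0, 0.05, 0, 0, 0, 0])

```text
time: 18.3
position: [0.4717, 0.0203, 0.148]
tool_rot: [[0.006, 1.0, 0.001], [1.0, -0.006, 0.0], [0.0, 0.001, -1.0]]
wrist_force: [-1.3, 1.4, 7.4]
gripper_width: 0.0127
```

```bash
python3 -c "
from h import *
st()"
```

```text
t 18.3 pos [0.4717 0.0203 0.148 ] w 0.01269729999873891 F [-1.3  1.4  7.4] T [0.19 0.08 0.06]
[[0.006, 1.0, 0.001], [1.0, -0.006, 0.0], [0.0, 0.001, -1.0]] [ -0.6 -17.6 112.9   0.   84.7  -0.3]
```

>>> arm_command(motion=[0, 0.2, 0, 0.1, 0, 0.2, 0, 0.1, 0, 0.2, 0, 0.1, 0, 0.2, 0, 0.1, 0, 0.2, 0, 0.1])

```text
time: 18.92
position: [0.4729, 0.0199, 0.148]
tool_rot: [[0.486, 0.874, 0.002], [0.874, -0.486, -0.0], [0.001, 0.002, -1.0]]
wrist_force: [2.8, 0.0, 5.9]
gripper_width: 0.0123
```

>>> arm_command(motion=[0, 0, 0, 0, 0, 0, 0, 0])

```text
time: 19.18
position: [0.4728, 0.0199, 0.148]
tool_rot: [[0.484, 0.875, 0.002], [0.875, -0.484, -0.0], [0.001, 0.002, -1.0]]
wrist_force: [1.0, -0.7, 5.7]
gripper_width: 0.0124
```

Run:
```python
from h import *
s=st(); f=optics.grab_frame('wrist'); cv2.imwrite('pics/w8full.png',f); st()
C=[.4714,.0185]
for a in (-28,-30,-32):
  r=np.radians(a); print(a,np.round(proj('wrist',[C[0]-.046*np.sin(r),C[1]+.046*np.cos(r),.097]),1))
cv2.imwrite('pics/w8.png',cv2.convertScaleAbs(cv2.resize(f[30:310,130:430],None,fx=2.1,fy=2.1,interpolation=cv2.INTER_CUBIC),alpha=1.4,beta=15))
```

```text
t 19.18 pos [0.4728 0.0199 0.148 ] w 0.012362195520395391 F [ 1.  -0.7  5.7] T [-0.07 -0.39  0.08]
[[0.484, 0.875, 0.002], [0.875, -0.484, -0.0], [0.001, 0.002, -1.0]] [ -0.7 -17.5 112.8  -0.   84.6  28.3]
t 19.23 pos [0.4728 0.0199 0.148 ] w 0.012183890668548658 F [ 0.5 -0.1  5.8] T [-0.05 -0.29  0.05]
[[0.484, 0.875, 0.002], [0.875, -0.484, -0.0], [0.001, 0.002, -1.0]] [ -0.7 -17.5 112.8  -0.   84.6  28.3]
-28 [276.6 153.5]
-30 [279.5 153.5]
-32 [282.4 153.6]
```

View pics/w8.png

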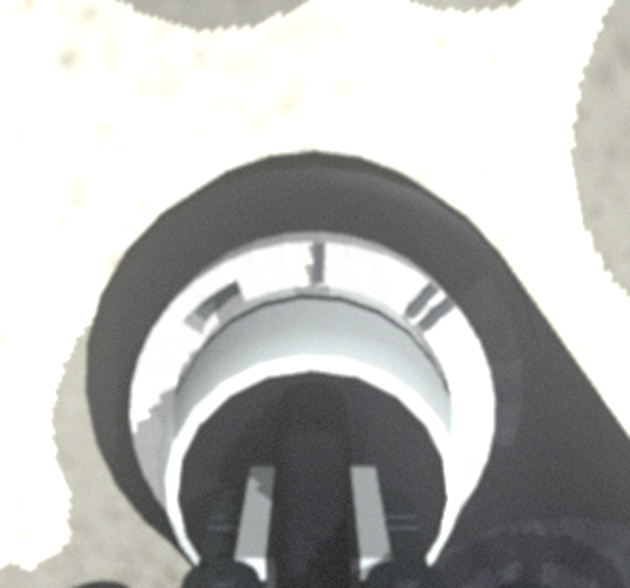

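The rib is at (318,264) and the bar axis is at x of about 313, so the bar is about 2° short of the mark and nowhere near the paired lock ribs at (430,307). A small final twist follows.

>>> arm_command(motion=[0, 0.1, 0, 0.035, 0, 0, 0, 0, 0, 0, 0, 0])

```text
time: 19.6
position: [0.473, 0.0199, 0.148]
tool_rot: [[0.514, 0.858, 0.002], [0.858, -0.514, -0.0], [0.001, 0.002, -1.0]]
wrist_force: [1.5, 0.7, 5.3]
gripper_width: 0.0128
```

Run:
```python
from h import *
s=st(); f=optics.grab_frame('wrist'); st()
a=cv2.resize(f[100:250,150:410],None,fx=3,fy=3,interpolation=cv2.INTER_CUBIC)
t=optics.grab_frame('side'); 
b=cv2.resize(t[200:275,225:295],None,fx=2,fy=2,interpolation=cv2.INTER_CUBIC)
o=np.zeros((450+150,780,3),np.uint8); o[:450]=a; o[450:600,:140]=b; 
tp=optics.grab_frame('top'); c=cv2.resize(tp[190:265,230:490],None,fx=2,fy=2,interpolation=cv2.INTER_CUBIC); o[450:600,150:150+520]=c
cv2.imwrite('pics/w9.png',cv2.convertScaleAbs(o,alpha=1.3,beta=10))
```

```text
t 19.6 pos [0.473  0.0199 0.148 ] w 0.012792891673018945 F [1.5 0.7 5.3] T [-0.1  -0.39  0.15]
[[0.514, 0.858, 0.002], [0.858, -0.514, -0.0], [0.001, 0.002, -1.0]] [ -0.7 -17.5 112.8  -0.   84.6  30.3]
t 19.65 pos [0.473  0.0198 0.148 ] w 0.01238642376849732 F [ 2.  -1.   5.7] T [-0.14 -0.36  0.11]
[[0.514, 0.858, 0.002], [0.858, -0.514, -0.0], [0.001, 0.002, -1.0]] [ -0.7 -17.5 112.8  -0.   84.6  30.2]
```

View pics/w9.png

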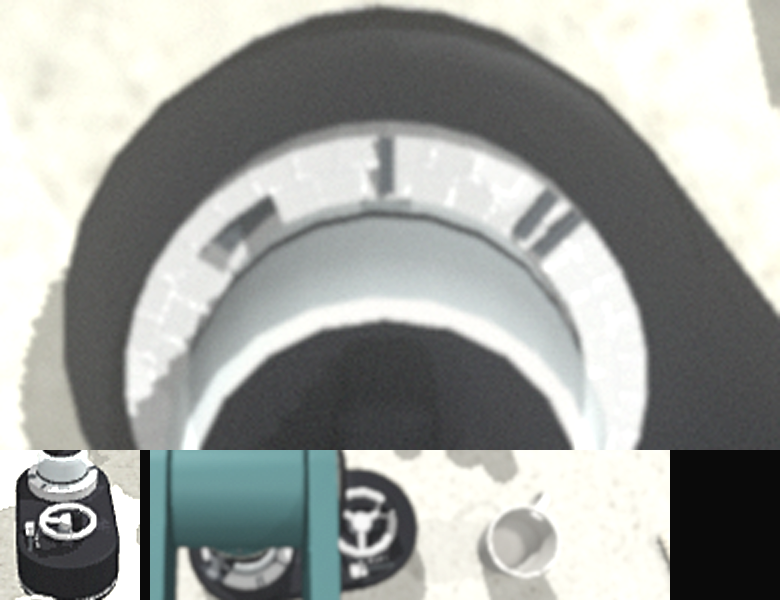

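The rib is at (385,168), in line with both the bar axis (about 385) and the collar centre (about 387). The side and top insets show the pointer still at its stop and the mug in place. I'm handing it in.

```bash
python3 -c "
from h import *
env.sign_off(); st()"
```

```text
the job is handed in; nothing more can be done
the job is handed in; nothing more can be done
```

The job is handed in at about 19.7 s of the 58 s allowed, with the gripper still holding the lid at the half-way mark.

- **Handwheel:** I wound it about 5.9 rad clockwise until the arm felt a hard stop, about 62 N at the wrist. I eased off the push before letting go of the knob. Later pictures show the pointer against the stop block.
- **Lid:** It went into the notches freely and touched bottom at deck level, showing about 17 N. I then eased that to a light push of about 6 N. I turned it about 40° clockwise, nowhere near the lock.

**Last checks:**
- In the final wrist picture the single rib lines up with the grip bar and the collar's centre to within about 1°.
- The twisting torque read 0.11–0.15 N m, noisy and slightly below the 0.17 N m expected at half-way.
- My estimates of the grinder's yaw ranged from 7° to 10.6°, so I set the final angle by sight of the rib.
- The mug looked unmoved in the last picture. The jars were not in that picture, but the arm never went near them.

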